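# Clamp the tall pill bottle in the bottle holder

### The arm

A 6-joint arm with a two-finger parallel gripper is mounted at the origin on the work surface. World frame = base frame: x ahead of the robot, y to its left, z up, the work surface at z = 0. Lengths are in m, angles in rad, forces in N, time in s.
With the tool pointing down it reaches from about 0.35 to 0.975 m from the base axis. Payload 4.9 kg.
Tool frame: the origin (TCP) lies at the very end of the fingers, on their centre line; the grasp point (between the pads) lies 19 mm behind it; z points along the fingers, y is the line along which they close (so a half turn about z gives the same grasp; the last joint's range is limited). The gripper opens to 85 mm and grips with 20 to 120 N. Pads are 22 mm wide; open, the fingers measure 114 mm over their backs; the gripper's body (76 mm by 85 mm) begins 54 mm behind the grasp point. The pads swing forward as they close: fully open they stand 13 mm farther back than shut.
Start: joints at [-1.448, 0.053, 1.613, -0, 1.476, -0.119], TCP at [0.15, -0.607, 0.201] pointing down, gripper open.
Joint ranges: [-3.01, 3.01], [-1.01, 2.22], [0.06, 2.58], [-1.02, 4.17], [0.09, 2.62], [-3.14, 3.14]. Speed limits (rad/s): [2.57, 2.57, 3.14, 3.14, 3.14, 3.14].

### API

Orientations are given as a unit quaternion [w, x, y, z].
In Python, from plant import monitor, vision, manip gives the robot as it stands. The module is installed in compiled form; this text tells all that it offers.
- The arm moves only by the tool arm_command, never from a script. Its argument "rows" is a list of rows, each a list of 3 entries, a list of its own where there are three numbers: the finger opening in mm, from 0 to 85.4, then the shift along the world's x, y, z in units of 30 cm (1.0 is 30 cm), then the turn, a rotation vector about the world's x, y, z in units of pi/2 rad (1.0 is pi/2 rad). In form: [[claw, [x, y, z], [wx, wy, wz]], ...]. A call has 1 to 12 rows; each row is the pose to reach, as a shift and turn from the pose commanded when the call began; what a row does not reach only later rows make up. A row lasts 1/12 s, in which the tool goes at most 41.7 mm and 7.16 degrees, less where a joint would pass 70% of its speed; a pose out of reach is approached as far as the arm can. A call with a number of a shift or a turn outside -1 to 1 is refused whole. A call with a gripper value outside its range is refused whole. The fingers move at their own pace and stop on an object; the grip force is fixed at half the most. Time passes only in rows, so rows that repeat a pose let the fingers close. It gives the time, the measured TCP pose, the force, the opening and the grip force at its end, in the units of the state.
- monitor.state(): the state, without advancing time (a new reading comes with each control period).
- vision.grab_frame(name): name is "side" or "top" or "wrist"; returns a dict with "color" (480x640x3 uint8, red, green, blue), "z_map" (480x640 float32, m along the optical axis (not along the pixel's ray), 0 where there is no reading), "mtx" (3x3 intrinsics, pixels), "k1" (the pictures are not rectified: a ray, as slopes to the right and down, at radius r is drawn at 1 + k1 r^2 times it, then the intrinsics apply), "R" (3x3) and "t" (3): a world point X has camera coordinates R X + t. Camera axes: x right, y down, z forward; pixel columns grow to the right and rows downward; lengths in m; the calibration is good to about 2 mm. A picture is of the moment at which its call begins.
- manip.job_done(): hands the job in; it is judged then, once.
The state is a dict: "time": time; "joint_pos": joint angles; "joint_vel": joint speeds; "joint_efforts": joint torques, N m; "tool_pos": TCP position; "tool_rot": TCP orientation; "contact_force": force on the tool from outside, world axes, zero at the start; "ft_torque": the same for the moment, N m; "gripper_width": opening from 0.0 (shut) to 1.0 (fully open); "grasp_force": force on a finger pad.
Only numpy, scipy, OpenCV 4.12 (cv2) and the standard library are available. Lean on these libraries where they do the work, as an engineer would, in place of code of your own. Each camera call takes 0.05 s, during which the arm holds its last target. There are 200 camera calls.

### The job

Take the tall pill bottle off the turntable and stand it upright in the V of the bottle holder on the oak board. Slide the holder's loose jaw gently up against it until the bottle is held snugly between jaw and V with no gap, then lock the jaw by turning its sloping clamp knob clockwise until it stops. Leave the three short bottles standing on the turntable and the steel cup where it is, and let go of everything.

Things in the scene. Friction and masses are not known exactly. Their poses are not given: they have to be found in the camera images.
- tall_bottle: the tall amber pill bottle with white cap, to be clamped: 125 mm high, 48 mm diameter (straight body to 97 mm height, then a 24 mm cap of the same diameter), about 120 g; origin at the centre of its underside, z up. Starts on the turntable, in any of its four places
- short_bottle_a: a short amber pill bottle standing on the turntable, to be left: 85 mm high, 52 mm diameter; origin at the centre of its underside, z up
- short_bottle_b: a short amber pill bottle standing on the turntable, to be left: 80 mm high, 48 mm diameter; origin at the centre of its underside, z up
- short_bottle_c: a short amber pill bottle standing on the turntable, to be left: 75 mm high, 52 mm diameter; origin at the centre of its underside, z up
- susan: the lazy susan: clear plastic disc of 244 mm diameter that turns stiffly on a low base; origin at the centre of its underside, on the oak board; its top, where the bottles stand about 85 mm from the centre and 120 mm apart, is 18 mm above the origin
- holder: the bottle holder, fixed to the oak board: aluminium plate 130 mm (x) by 260 mm (y), 16 mm thick, origin at the centre of its underside (18 mm above the table). At its +y end stands a fixed V jaw of steel that opens to -y (two faces at 45 degrees, 50 mm high above the plate); the sliding jaw runs along y in front of it
- nest (a point): the point on the plate's top where the centre of the tall bottle's underside is when it stands against both faces of the V; axes as the holder's (y points into the V)
- jaw_face (a point): on the sliding jaw: bottom centre of its flat front face, which looks along the holder's +y at the V, at the height of the plate's top; the face is 64 mm wide and 50 mm high. When the bottle is held, this point is 24 mm (the bottle's radius) from the bottle's axis
- jaw (a joint): travel of the sliding jaw along the holder's +y, towards the V, in m: 0 fully open, about 0.050 when it touches the tall bottle in the V, 0.058 end of travel; drag about 2 N while unlocked. It can be pushed by the knob
- knob (a joint): angle of the clamp knob in rad: 0 loose, grows as it is turned clockwise (seen from its outer end), grips from about 0.8, 1.4 fully tight at the stop; stays where it is left
- knob_grip (a point): grip point on the clamp knob's axis, moving with jaw and knob: the knob is a black bar 64 mm long (this frame's x), 14 mm thick (its y) and 36 mm tall; z points outward along the axis, leaning 30 degrees from vertical towards the holder's -x. The point is 14 mm below the bar's outer end and 22 mm above its underside
- steel_cup: a steel cup, 85 mm high, 72 mm diameter, to be left alone; origin at the centre of its underside
- mortar: a ceramic mortar with its pestle, fixed, 112 mm diameter, pestle up to 122 mm high; origin at the centre of its underside

How it is judged:
By the outcome, as a careful person would: the job done as asked, in the order asked, and still so for the second after the job is handed in, with the robot touching nothing.
It also fails if it takes over 51 s, if anything falls off the work surface, if the arm or the gripper's body presses on something with over 40 N, if the wrist force passes 120 N, or if a joint passes its speed limit or range.

## Working session

There is one attempt and no reset: what is moved stays moved. The work goes in short steps, Python scripts to look and compute and a tool call to move; the robot and the scene stay as the last step left them, time stands still between calls to the robot, and variables do not carry over. Pictures are saved under pics/ and viewed, at most 10 in all, crops included, and the job is handed in when it is done.

Besides the shell and the picture viewer there is one more tool, called after "Call:" as name([rows], argument=value, ...), one row to a line, values as JSON. arm_command: Moves the arm, as the interface text tells. Shifts and turns lie within -1 to 1; 1 stands for 30 cm of shift or pi/2 rad of turn. Its arguments: {"type":"object","properties":{"rows":{"type":"array"}},"required":["rows"]}

```bash
mkdir -p pics
cat > h.py <<'E'
import numpy as np, cv2, pickle
from plant import monitor, vision, manip
def grab(n):
    f=vision.grab_frame(n); pickle.dump(f,open(f'{n}.pkl','wb')); return f
def load(n): return pickle.load(open(f'{n}.pkl','rb'))
def cloud(f):
    K=f['mtx'];v,u=np.mgrid[0:480,0:640].astype(float)
    x=(u-K[0,2])/K[0,0];y=(v-K[1,2])/K[1,1];a,b=x.copy(),y.copy()
    for _ in range(8):
        s=1+f['k1']*(a*a+b*b);a=x/s;b=y/s
    z=f['z_map'];P=np.stack([a*z,b*z,z],-1)
    W=(P-f['t'])@f['R'];W[z==0]=np.nan
    return W
def proj(f,X):
    c=np.asarray(X)@f['R'].T+f['t'];s=c[...,:2]/c[...,2:];s=s*(1+f['k1']*(s**2).sum(-1,keepdims=True))
    return s@f['mtx'][:2,:2].T+f['mtx'][:2,2]
E
python3 - <<'E'
from h import *
s=monitor.state();print(s)
for n in('top','side'):
    f=grab(n);cv2.imwrite(f'pics/{n}0.png',f['color'][...,::-1]);print(n,f['k1'],-f['R'].T@f['t'],f['R'][2])
E
```

```text
{'time': 0.0, 'joint_pos': array([-1.44804572e+00,  5.33522014e-02,  1.61429658e+00, -1.56461231e-05,
        1.47596573e+00, -1.18989739e-01]), 'joint_vel': array([-0.00079987, -0.00130721,  0.00074944, -0.00061999, -0.0020102 ,
        0.00078553]), 'joint_efforts': array([ 2.53020364e-03, -3.93685126e+01, -3.70171380e+01,  7.01623003e-05,
        7.13919828e-03,  9.15727270e-06]), 'tool_pos': array([ 0.14953892, -0.60614998,  0.19946441]), 'tool_rot': array([-1.01091430e-03,  9.92703492e-01,  1.20576756e-01, -9.68813075e-06]), 'contact_force': array([0.19427356, 0.7629825 , 0.10376595]), 'ft_torque': array([ 0.01367786,  0.0319267 , -0.00262474]), 'grasp_force': 0.0, 'gripper_width': 0.9987903965758334}
top -0.14987619025505247 [0.47508113 0.0977628  1.40997057] [ 0.09333904 -0.00203476 -0.9956323 ]
side -0.07474744945177869 [0.16524657 0.87942034 1.22909622] [ 0.30976227 -0.53612394 -0.78525057]
```

View pics/top0.png

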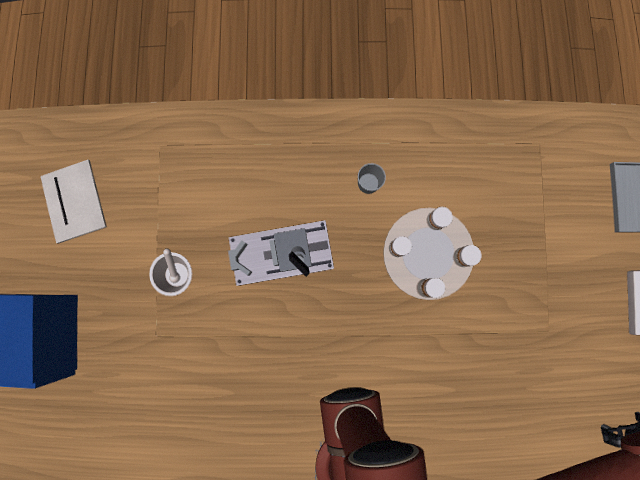

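View pics/side0.png

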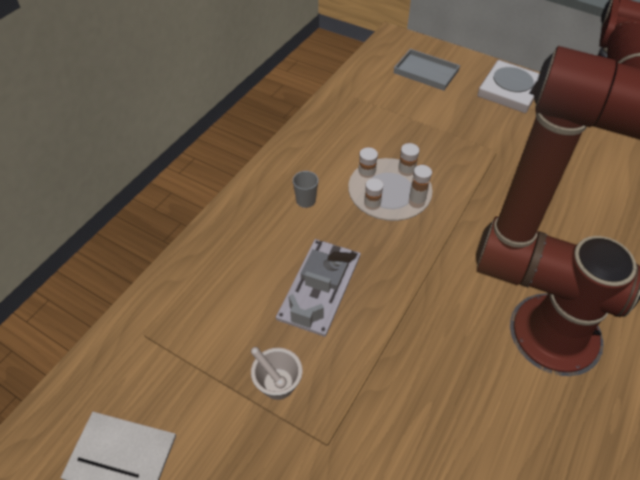

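The top view shows the holder at (280,253), with the V on the left and the black knob at (299,260) leaning down towards the robot. The turntable is at (429,254), the cup at (371,178) and the mortar at (171,273). In the side view the tall bottle is the one nearest the robot, at (420,185), which matches top (433,288).

Run:
```python
from h import *
np.set_printoptions(precision=4,suppress=True)
f=load('top');W=cloud(f);c=f['color'].astype(int)
for p in[(433,288),(401,246),(442,217),(470,256)]:
    u,v=p;w=W[v-14:v+15,u-14:u+15].reshape(-1,3)
    zt=np.nanmedian(W[v-3:v+4,u-3:u+4,2]);m=abs(w[:,2]-zt)<.006
    (cx,cy),r=cv2.minEnclosingCircle(w[m][:,:2].astype(np.float32));print(p,'z',zt,'c',cx,cy,'r',r,w[m].mean(0))
# board z, turntable z
print('board',np.nanmedian(W[310:325,200:300,2]),'disc',np.nanmedian(W[250:258,424:434,2]),'table',np.nanmedian(W[360:380,150:250,2]))
# holder plate: all points above board
R=W[215:290,222:338];h=R[...,2]
m=(h>.027)&(h<.12)
q=R[m][:,:2].astype(np.float32);rr=cv2.minAreaRect(q*1000);print('holder rect',rr)
plate=(h>.028)&(h<.040);print('plate z',np.median(h[plate]))
q=R[plate][:,:2].astype(np.float32);rr=cv2.minAreaRect(q*1000);print('plate rect',rr)
big=cv2.resize(f['color'][210:300,220:345,::-1],None,fx=6,fy=6,interpolation=cv2.INTER_CUBIC);cv2.imwrite('pics/hold.png',big)
for v in range(220,290,4): print(' '.join('%3d'%(1000*x) if x==x else ' --' for x in W[v,226:340:4,2]))
```

```text
(433, 288) z 0.1617708262467686 c 0.4725319445133209 -0.1837191879749298 r 0.02449621818959713 [ 0.4723 -0.1834  0.1614]
(401, 246) z 0.1170304014144492 c 0.5782907009124756 -0.11387722194194794 r 0.024150511249899864 [ 0.578  -0.1137  0.1162]
(442, 217) z 0.11187159827871533 c 0.6508359313011169 -0.21806152164936066 r 0.027617836371064186 [ 0.6511 -0.2176  0.1114]
(470, 256) z 0.12063650390653127 c 0.5532517433166504 -0.28644368052482605 r 0.02782217040657997 [ 0.5519 -0.2851  0.1212]
board 0.018406019406298248 disc 0.03659935326534128 table 0.0004437667701337362
holder rect ((559.4286499023438, 203.69839477539062), (162.0094757080078, 312.3059997558594), 14.002564430236816)
plate z 0.03452486638871185
plate rect ((562.61669921875, 207.80052185058594), (138.02870178222656, 292.190185546875), 9.514029502868652)
 16  18  22  19  21  22  22  17  23  19  21  23  19  18  15  14  16  17  17  18  20  22  19  20  18  20  15  19  17
 19  13  19  15  18  11  13  16  16  16  22  17  22  19  16  23  16  19  15  38  36  38  36  32  38  17  18  17  15
 17  20  21  15  15  14  17  21  20  16  24  
[... 1110 characters left out ...]
  19
 18  85  84  83  83  59  34  37  37  31  35  37  38  33  61  72  64  66 123 128 115  34  30  38  33  38  35  18  19
 18  17  31  35  34  83  59  36  38  32  40  40  38  34  31  40  37  30  32 116 119  36  17  15  21  17  21  17  19
 12  15  15  39  32  32  34  31  33  37  34  31  35  31  36  33  17  19  17  21  21  17  27  17  20  18  15  17  19
 20  23  22  37  37  35  32  32  33  38  31  17  18  14  13  20   6  18  22  14  16  21   9  16  12  23  19  20  16
 20  13  21  33  34  14  20  20  19  18  24  16  16  21  16  11  18  16  16  18  16  23  15  19  22  15  16  18  17
 17  18  11  21  20  18  13  21  20  21  19  18  20  24  15  20  22  14  17  16  21  20  18  17  18  15  18  23  19
```

View pics/hold.png

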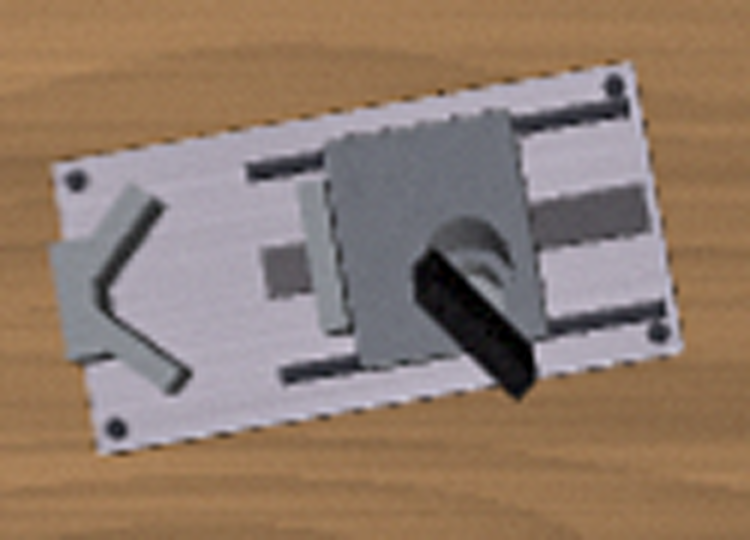

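The crop shows the plate corners at (52,163), (632,62), (683,352) and (97,453). The V's inner edges meet near (103,297), the jaw's front lip runs from (302,185) to (325,335), and the knob bar runs from (430,260) to (525,390).

```bash
cat >> h.py <<'E'
def ray(f,uv,z):
    """world point at height z on the pixel's ray"""
    D=np.array([f['k1'],0,0,0,0.])
    n=cv2.undistortPointsIter(np.float32([[uv]]),f['mtx'],D,None,None,(3,100,1e-12))[0,0] if 0 else None
    K=f['mtx'];x=np.array([(uv[0]-K[0,2])/K[0,0],(uv[1]-K[1,2])/K[1,1]]);a=x.copy()
    for _ in range(10): a=x/(1+f['k1']*(a@a))
    d=f['R'].T@np.array([a[0],a[1],1]);o=-f['R'].T@f['t'];return o+d*(z-o[2])/d[2]
E
python3 - <<'E'
from h import *
np.set_printoptions(precision=4,suppress=True)
f=load('top');W=cloud(f)
g=lambda X,Y,z: ray(f,((X+.5)/6-.5+220,(Y+.5)/6-.5+210),z)
C=np.array([g(*p,.034) for p in[(52,163),(632,62),(683,352),(97,453)]])
print(C);print('sides',[np.linalg.norm(C[i]-C[(i+1)%4]) for i in range(4)])
o=C.mean(0);y=(C[0]-C[1]+C[3]-C[2]);y/=np.linalg.norm(y);y=y[:2];x=np.array([y[1],-y[0]])
print('holder',o,'yaw',np.arctan2(-y[0],y[1]))
L=lambda p:(round((p[:2]-o[:2])@x*1e3,1),round((p[:2]-o[:2])@y*1e3,1))
for n,p in dict(V1=(165,207),V1b=(103,280),V2b=(105,312),V2=(187,378),j1=(302,183),j2=(325,335),b1=(325,140),b2=(357,365),b3=(548,335),b4=(512,110)).items():
    print(n,L(g(*p,.084)),L(g(*p,.066)))
# knob: dark pixels with depth >.085
R=W[240:285,280:315].reshape(-1,3);c=f['color'][240:285,280:315].reshape(-1,3).astype(int)
m=(c.sum(1)<110)&(R[:,2]>.075);P=R[m]
a=np.c_[(P[:,:2]-o[:2])@x,(P[:,:2]-o[:2])@y,P[:,2]]
al=np.pi/6;ax=np.array([-np.sin(al),0,np.cos(al)]);e1=np.array([np.cos(al),0,np.sin(al)])
h=a@ax;u=a@e1;v=a[:,1];print('n',len(a),'h pct',np.percentile(h,[2,10,50,90,98]))
t=h>np.percentile(h,98)-.012
rr=cv2.minAreaRect(np.float32(np.c_[u,v][t]*1e3));print('knob in (e1,y): ',rr)
E
```

```text
[[0.6112 0.3307 0.034 ]
 [0.6536 0.0751 0.034 ]
 [0.526  0.0542 0.034 ]
 [0.4838 0.3103 0.034 ]]
sides [np.float64(0.2590547251092996), np.float64(0.12929858385043141), np.float64(0.25953597082446334), np.float64(0.1289744517806387)]
holder [0.5686 0.1926 0.034 ] yaw 0.16383506813600565
V1 (np.float64(31.5), np.float64(77.3)) (np.float64(33.4), np.float64(79.4))
V1b (np.float64(5.5), np.float64(108.2)) (np.float64(7.0), np.float64(110.7))
V2b (np.float64(-8.0), np.float64(109.5)) (np.float64(-6.7), np.float64(112.1))
V2 (np.float64(-41.4), np.float64(79.7)) (np.float64(-40.5), np.float64(81.9))
j1 (np.float64(31.6), np.float64(18.4)) (np.float64(33.5), np.float64(19.7))
j2 (np.float64(-33.4), np.float64(19.4)) (np.float64(-32.4), np.float64(20.7))
b1 (np.float64(47.9), np.float64(5.8)) (np.float64(50.1), np.float64(7.0))
b2 (np.float64(-48.1), np.float64(8.2)) (np.float64(-47.3), np.float64(9.4))
b3 (np.float64(-49.4), np.float64(-73.1)) (np.float64(-48.6), np.float64(-73.0))
b4 (np.float64(46.9), np.float64(-74.3)) (np.float64(49.0), np.float64(-74.2))
n 200 h pct [0.109  0.1133 0.1327 0.1372 0.1394]
knob in (e1,y):  ((23.34467315673828, -44.41352081298828), (65.17265319824219, 13.500974655151367), 31.13626480102539)
```

Run:
```python
from h import *
np.set_printoptions(precision=4,suppress=True)
f=grab('wrist');s=monitor.state()
from scipy.spatial.transform import Rotation as Ro
T=Ro.from_quat(s['tool_rot'],scalar_first=True).as_matrix()
print('cam in tool',T.T@(-f['R'].T@f['t']-s['tool_pos']));print('cam axes in tool (rows)',f['R']@T,f['mtx'],f['k1'])
```

```text
cam in tool [ 0.0745  0.001  -0.1727]
cam axes in tool (rows) [[-0.0013  1.      0.0007]
 [-0.957  -0.0011 -0.2901]
 [-0.2901 -0.001   0.957 ]] [[387.3471   0.     321.4024]
 [  0.     387.3471 241.7693]
 [  0.       0.       1.    ]] -0.017015614975872364
```

Call:
arm_command([
  [85,[0.1,0.12,0.1],[0,0,0]],
  [85,[0.2,0.24,0.3],[0,0,0]],
  [85,[0.3,0.36,0.5],[0,0,0]],
  [85,[0.4,0.5,0.6],[0,0,0]],
  [85,[0.5,0.63,0.65],[0,0,0]],
  [85,[0.6,0.76,0.65],[0,0,0]],
  [85,[0.7,0.87,0.65],[0,0,0]],
  [85,[0.8,0.98,0.65],[0,0,0]],
  [85,[0.9,1,0.65],[0,0,0]],
  [85,[1,1,0.65],[0,0,0]],
  [85,[1,1,0.65],[0,0,0]],
])

```text
time: 1.07
tool_pos: [0.4237, -0.3217, 0.3923]
tool_rot: [0.001, 0.993, 0.121, 0.0]
contact_force: [-0.0, -0.8, 0.6]
gripper_width: 0.993
grasp_force: 0.0
```

Call:
arm_command([
  [85,[0.03,0.13,-0.03],[0,0,0]],
  [85,[0.06,0.26,-0.06],[0,0,0]],
  [85,[0.1,0.39,-0.1],[0,0,0]],
  [85,[0.13,0.52,-0.13],[0,0,0]],
  [85,[0.16,0.65,-0.16],[0,0,0]],
  [85,[0.2,0.78,-0.2],[0,0,0]],
  [85,[0.23,0.9,-0.23],[0,0,0]],
  [85,[0.25,1,-0.25],[0,0,0]],
])

```text
time: 1.73
tool_pos: [0.4973, -0.0207, 0.315]
tool_rot: [-0.001, 0.993, 0.121, -0.001]
contact_force: [-0.1, -0.3, 0.8]
gripper_width: 0.995
grasp_force: 0.0
```

Call:
arm_command([
  [85,[0,0.13,0],[0,0,0]],
  [85,[0,0.26,0],[0,0,0]],
  [85,[0,0.39,0],[0,0,0]],
  [85,[0,0.52,0],[0,0,0]],
  [85,[0,0.65,0],[0,0,0]],
  [85,[0,0.7,0],[0,0,0]],
  [85,[0,0.7,0],[0,0,0]],
])

```text
time: 2.32
tool_pos: [0.4968, 0.1896, 0.3159]
tool_rot: [-0.0, 0.992, 0.123, -0.001]
contact_force: [0.3, 0.7, -0.2]
gripper_width: 0.995
grasp_force: 0.0
```

Run:
```python
from h import *
f=grab('wrist');cv2.imwrite('pics/w1.png',f['color'][...,::-1]);s=monitor.state();print(s['time'],s['tool_pos'],s['joint_pos'].round(3))
```

```text
2.3667 [0.49706983 0.18781124 0.31600898] [ 0.221 -0.213  1.675 -0.     1.681  1.547]
```

View pics/w1.png

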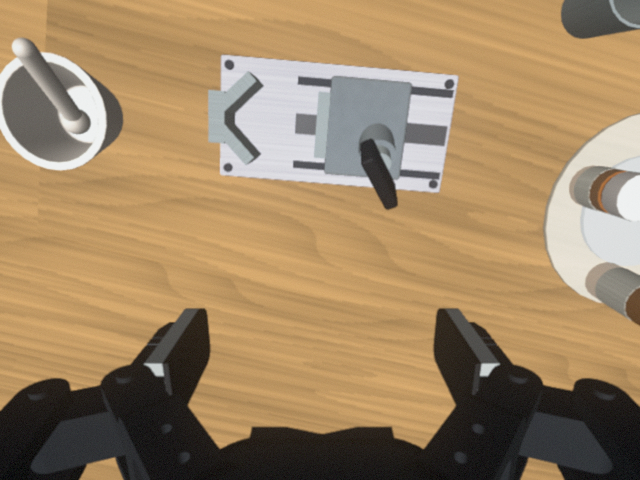

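The wrist view shows the holder with plate corners near (221,55), (457,76), (439,192) and (221,175), the V at (235,118) and the knob at (378,172). I need a larger crop to read the V and jaw edges.

Run:
```python
from h import *
f=load('wrist');cv2.imwrite('pics/w1c.png',cv2.resize(f['color'][60:180,205:345,::-1],None,fx=5,fy=5,interpolation=cv2.INTER_CUBIC))
```

```text
(no output)
```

View pics/w1c.png

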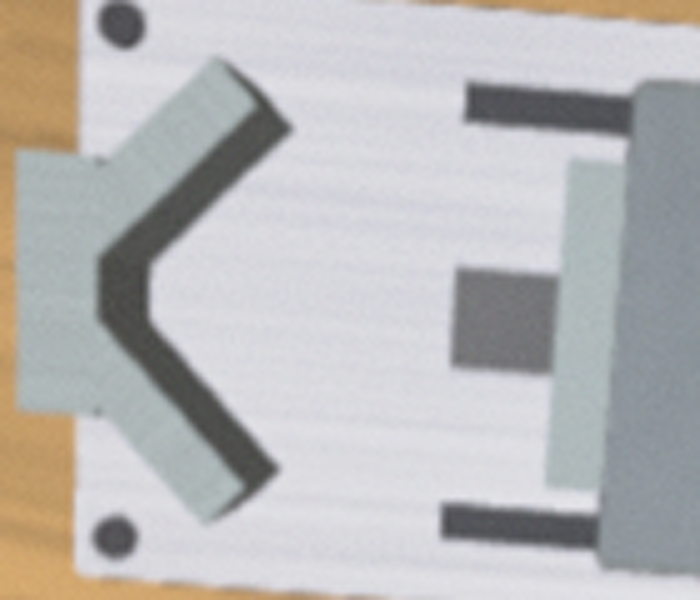

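The crop shows the V's top inner edges from (98,258) to (257,105) and from (98,318) to (243,488). The bottom edges run (150,262) to (293,128) and (150,320) to (278,468), and the jaw lip's front edge runs (568,158) to (545,487).

Run:
```python
from h import *
np.set_printoptions(precision=4,suppress=True)
f=load('wrist')
C=np.array([ray(f,p,.034) for p in[(221,55),(457,76),(439,192),(220.5,175)]])
y=(C[0]-C[1]+C[3]-C[2])[:2];y/=np.linalg.norm(y);x=np.array([y[1],-y[0]]);print(C.mean(0),np.arctan2(-y[0],y[1]),[np.linalg.norm(C[i]-C[(i+1)%4]) for i in range(4)])
o=np.array([.5686,.1926]);yaw=.1638;y=np.array([-np.sin(yaw),np.cos(yaw)]);x=np.array([np.cos(yaw),np.sin(yaw)])
o=C.mean(0)[:2]
g=lambda X,Y,z: ray(f,((X+.5)/5-.5+205,(Y+.5)/5-.5+60),z)
L=lambda p:np.round([(p[:2]-o)@x*1e3,(p[:2]-o)@y*1e3],1)
for p in[(257,105,.084),(98,258,.084),(98,318,.084),(243,488,.084),(293,128,.034),(150,262,.034),(150,320,.034),(278,468,.034),(568,158,.084),(545,487,.084)]:
    l=L(g(*p));print(p,l,'sum',l.sum(),'diff',l[1]-l[0])
W=cloud(f);R=W[130:215,350:405].reshape(-1,3);c=f['color'][130:215,350:405].reshape(-1,3).astype(int)
m=(c.sum(1)<120)&(R[:,2]>.075);P=R[m]
a=np.c_[(P[:,:2]-o)@x,(P[:,:2]-o)@y,P[:,2]]
al=np.pi/6;ax=np.array([-np.sin(al),0,np.cos(al)]);e1=np.array([np.cos(al),0,np.sin(al)])
h=a@ax;u=a@e1;v=a[:,1];print(len(a),np.percentile(h,[2,10,50,90,98]))
t=h>np.percentile(h,98)-.008
print(cv2.minAreaRect(np.float32(np.c_[u,v][t]*1e3)))
```

```text
[0.5703 0.1917 0.034 ] 0.16604545001054113 [np.float64(0.2566437250719167), np.float64(0.1277075168491525), np.float64(0.25770312701320214), np.float64(0.1287651904278527)]
(257, 105, 0.084) [37.  82.1] sum 119.1 diff 45.099999999999994
(98, 258, 0.084) [  6.1 112.7] sum 118.8 diff 106.60000000000001
(98, 318, 0.084) [ -5.3 112.5] sum 107.2 diff 117.8
(243, 488, 0.084) [-36.5  82.5] sum 46.0 diff 119.0
(293, 128, 0.034) [37.3 82.4] sum 119.7 diff 45.10000000000001
(150, 262, 0.034) [  6.8 113.1] sum 119.89999999999999 diff 106.3
(150, 320, 0.034) [ -5.7 112.9] sum 107.2 diff 118.60000000000001
(278, 468, 0.034) [-36.   82.9] sum 46.900000000000006 diff 118.9
(568, 158, 0.084) [32.2 21. ] sum 53.2 diff -11.200000000000003
(545, 487, 0.084) [-31.3  20.7] sum -10.600000000000001 diff 52.0
49 [0.1124 0.1151 0.1192 0.1305 0.1318]
((27.329753875732422, -48.24949264526367), (46.97862243652344, 0.5988564491271973), 31.22540283203125)
```

Call:
arm_command([
  [85,[-0.01,-0.13,0],[0,0,0]],
  [85,[-0.02,-0.26,0],[0,0,0]],
  [85,[-0.03,-0.39,0],[0,0,0]],
  [85,[-0.04,-0.52,0],[0,0,0]],
  [85,[-0.05,-0.65,0],[0,0,0]],
  [85,[-0.06,-0.78,0],[0,0,0]],
  [85,[-0.07,-0.9,0],[0,0,0]],
  [85,[-0.08,-1,0],[0,0,0]],
])

```text
time: 3.03
tool_pos: [0.4722, -0.1171, 0.3165]
tool_rot: [0.0, 0.993, 0.119, -0.0]
contact_force: [0.7, -0.1, -0.3]
gripper_width: 0.993
grasp_force: 0.0
```

Call:
arm_command([
  [85,[0,-0.12,-0.06],[0,0,0]],
  [85,[0,-0.24,-0.12],[0,0,0]],
  [85,[0,-0.24,-0.25],[0,0,0]],
  [85,[0,-0.24,-0.38],[0,0,0]],
  [85,[0,-0.24,-0.5],[0,0,0]],
  [85,[0,-0.24,-0.6],[0,0,0]],
  [85,[0,-0.24,-0.67],[0,0,0]],
  [85,[0,-0.24,-0.67],[0,0,0]],
  [85,[0,-0.24,-0.67],[0,0,0]],
])

```text
time: 3.78
tool_pos: [0.4721, -0.1859, 0.1146]
tool_rot: [-0.001, 0.993, 0.12, -0.001]
contact_force: [0.3, 0.5, 0.5]
gripper_width: 0.995
grasp_force: 0.0
```

Run:
```python
from h import *
s=monitor.state();print(s['time'],s['tool_pos'],s['contact_force'],s['joint_pos'].round(3))
```

```text
3.7833 [ 0.47209014 -0.18593729  0.11457103] [0.30908107 0.5054682  0.48609805] [-0.522 -0.161  1.965 -0.     1.34   0.809]
```

Call:
arm_command([
  [40,[0,0.007,0],[0,0,0]],
  [40,[0,0.007,0],[0,0,0]],
  [40,[0,0.007,0],[0,0,0]],
  [40,[0,0.007,0],[0,0,0]],
  [40,[0,0.007,0],[0,0,0]],
  [40,[0,0.007,0],[0,0,0]],
  [40,[0,0.007,0],[0,0,0]],
  [40,[0,0.007,0],[0,0,0]],
])

```text
time: 4.45
tool_pos: [0.4753, -0.1843, 0.1185]
tool_rot: [0.001, 0.993, 0.121, 0.002]
contact_force: [-0.1, -0.2, 6.4]
gripper_width: 0.53
grasp_force: 61.2
```

Call:
arm_command([
  [40,[0,0,0.06],[0,0,0]],
  [40,[0,0,0.15],[0,0,0]],
  [40,[0,0,0.28],[0,0,0]],
  [40,[0,0,0.41],[0,0,0]],
  [40,[0.02,0.08,0.5],[0,0,0]],
  [40,[0.04,0.2,0.55],[0,0,0]],
  [40,[0.07,0.32,0.55],[0,0,0]],
  [40,[0.1,0.45,0.55],[0,0,0]],
  [40,[0.13,0.58,0.55],[0,0,0]],
  [40,[0.16,0.71,0.55],[0,0,0]],
  [40,[0.19,0.84,0.55],[0,0,0]],
  [40,[0.22,0.96,0.55],[0,0,0]],
])

```text
time: 5.45
tool_pos: [0.5394, 0.1071, 0.2808]
tool_rot: [-0.0, 0.993, 0.121, 0.0]
contact_force: [0.4, -0.3, -0.8]
gripper_width: 0.537
grasp_force: 61.9
```

Call:
arm_command([
  [40,[0,0.13,0],[0,0,0]],
  [40,[0,0.26,0],[0,0,0]],
  [40,[0.02,0.36,0],[0,0,0]],
  [40,[0.04,0.46,0],[0,0,0]],
  [40,[0.05,0.52,0],[0,0,0]],
  [40,[0.05,0.54,0],[0,0,0]],
  [40,[0.05,0.54,0],[0,0,0]],
  [40,[0.05,0.54,0],[0,0,0]],
])

```text
time: 6.12
tool_pos: [0.5544, 0.2661, 0.2804]
tool_rot: [0.0, 0.993, 0.121, -0.0]
contact_force: [0.3, 0.3, -2.1]
gripper_width: 0.537
grasp_force: 61.9
```

Run:
```python
from h import *
np.set_printoptions(precision=4,suppress=True)
s=monitor.state();print(s['time'],s['tool_pos'],s['contact_force'],s['joint_pos'].round(3))
f=grab('side');W=cloud(f);p=s['tool_pos']
c=f['color'];q=proj(f,p);print(q)
u,v=q.astype(int);cv2.imwrite('pics/s2.png',cv2.resize(c[v-80:v+110,u-100:u+100,::-1],None,fx=3,fy=3,interpolation=cv2.INTER_CUBIC))
m=(abs(W[...,0]-p[0])<.06)&(abs(W[...,1]-p[1])<.06)&(W[...,2]<p[2]-.012)&(W[...,2]>.12)
P=W[m];
for z in np.arange(.14,p[2],.015):
    k=P[abs(P[:,2]-z)<.0075]
    if len(k)>8:
        A=np.c_[k[:,:2],np.ones(len(k))]; # circle with r=.024, nonlinear
        from scipy.optimize import least_squares
        r=least_squares(lambda c:np.hypot(k[:,0]-c[0],k[:,1]-c[1])-.024,p[:2],loss='soft_l1',f_scale=.003);print(round(z,3),len(k),r.x,r.cost)
```

```text
6.1167 [0.5544 0.2661 0.2804] [ 0.2901  0.3326 -2.0541] [ 0.327 -0.005  1.54  -0.001  1.607  1.656]
[308.3241 245.4655]
0.2 57 [0.554 0.267] 3.6875895563263496e-05
0.215 78 [0.5538 0.2672] 3.754178503172611e-05
0.23 83 [0.5533 0.2677] 5.1048999885787696e-05
0.245 86 [0.5533 0.2676] 5.3710060678160954e-05
0.26 103 [0.5537 0.2674] 8.954007046840669e-05
```

View pics/s2.png

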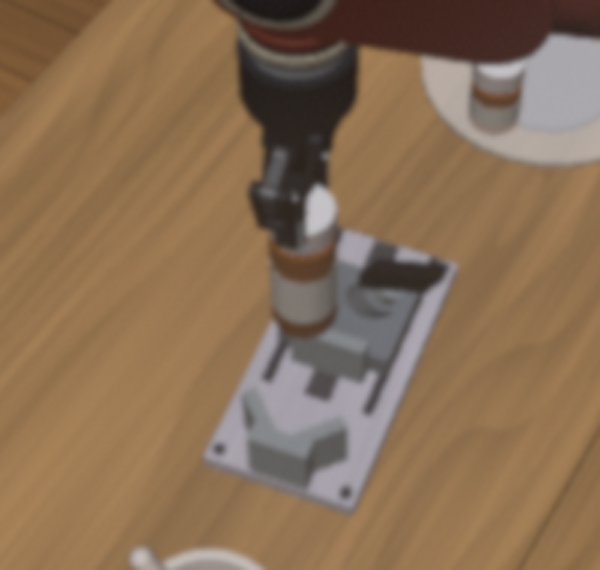

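The side view shows the bottle held upright between the fingers, about 200 mm above the board, with the V clear below it at about (295,455).

Call:
arm_command([
  [40,[0.009,0.016,0],[0,0,0]],
  [40,[0.009,0.016,-0.1],[0,0,0]],
  [40,[0.009,0.016,-0.2],[0,0,0]],
  [40,[0.009,0.016,-0.3],[0,0,0]],
  [40,[0.009,0.016,-0.4],[0,0,0]],
  [40,[0.009,0.016,-0.47],[0,0,0]],
  [40,[0.009,0.016,-0.51],[0,0,0]],
  [40,[0.009,0.016,-0.53],[0,0,0]],
  [40,[0.009,0.016,-0.535],[0,0,0]],
  [40,[0.009,0.016,-0.54],[0,0,0]],
  [40,[0.009,0.016,-0.54],[0,0,0]],
])

```text
time: 7.08
tool_pos: [0.5585, 0.2717, 0.1205]
tool_rot: [-0.0, 0.993, 0.12, 0.001]
contact_force: [0.4, -0.4, -1.1]
gripper_width: 0.527
grasp_force: 61.9
```

Call:
arm_command([
  [40,[0,0,-0.004],[0,0,0]],
  [40,[0,0,-0.008],[0,0,0]],
  [40,[0,0,-0.011],[0,0,0]],
  [40,[0,0,-0.011],[0,0,0]],
])

```text
time: 7.42
tool_pos: [0.5579, 0.2717, 0.1165]
tool_rot: [-0.0, 0.993, 0.121, 0.001]
contact_force: [-1.1, -1.0, 3.3]
gripper_width: 0.529
grasp_force: 62.3
```

Call:
arm_command([
  [70,[0,0,0],[0,0,0]],
  [70,[0,0,0],[0,0,0]],
  [70,[0,0,0],[0,0,0]],
  [70,[0,0,0],[0,0,0]],
  [70,[0,0,0.05],[0,0,0]],
  [70,[0,0,0.15],[0,0,0]],
  [70,[0,0,0.28],[0,0,0]],
  [70,[0,0,0.41],[0,0,0]],
  [70,[-0.06,-0.1,0.5],[0,0,0]],
  [70,[-0.14,-0.2,0.5],[0,0,0]],
  [70,[-0.22,-0.3,0.5],[0,0,0]],
  [70,[-0.3,-0.4,0.5],[0,0,0]],
])

```text
time: 8.42
tool_pos: [0.4665, 0.1505, 0.2662]
tool_rot: [0.0, 0.993, 0.121, 0.001]
contact_force: [-0.0, -0.6, -0.6]
gripper_width: 0.821
grasp_force: 0.0
```

```bash
cat > k.py <<'E'
from h import *
from scipy.optimize import least_squares
np.set_printoptions(precision=4,suppress=True)
o=np.array([.5693,.1922]);yaw=.165;y=np.array([-np.sin(yaw),np.cos(yaw)]);x=np.array([np.cos(yaw),np.sin(yaw)])
al=np.pi/6;ax=np.r_[-np.sin(al)*x,np.cos(al)];e1=np.r_[np.cos(al)*x,np.sin(al)];ey=np.r_[y,0]
def bottle(f):
    W=cloud(f);n=np.array([.5554,.2768])
    m=(np.hypot(W[...,0]-n[0],W[...,1]-n[1])<.045)&(W[...,2]>.095)&(W[...,2]<.172);P=W[m]
    print('bottle top',np.percentile(P[:,2],95))
    for z in(.105,.125,.145):
        k=P[abs(P[:,2]-z)<.01]
        if len(k)<10: continue
        r=least_squares(lambda c:np.hypot(k[:,0]-c[0],k[:,1]-c[1])-.024,n,loss='soft_l1',f_scale=.003).x
        print(' axis z',z,r,'holder',(r-o)@x,(r-o)@y,len(k))
    t=P[P[:,2]>.152]; print(' cap mean',t.mean(0),len(t))
E
python3 - <<'E'
from k import *
s=monitor.state();print(s['time'],s['tool_pos'],s['joint_pos'].round(3))
bottle(grab('side'));bottle(grab('top'))
f=grab('wrist');cv2.imwrite('pics/w2.png',f['color'][...,::-1])
E
```

```text
8.4167 [0.4665 0.1505 0.2662] [ 0.16  -0.309  1.834 -0.     1.614  1.489]
bottle top 0.15957166456406074
 axis z 0.105 [0.5571 0.273 ] holder 0.0012535833090991134 0.08171412324018465 101
 axis z 0.125 [0.5573 0.2724] holder 0.001376475853730165 0.08107016504603004 98
 axis z 0.145 [0.5565 0.2725] holder 0.0006059273459987635 0.08131036453768427 130
 cap mean [0.5562 0.2748 0.157 ] 295
bottle top 0.16371980156649535
 axis z 0.105 [0.5563 0.2717] holder 0.0002521119623788478 0.08052704420206452 26
 axis z 0.125 [0.5565 0.2721] holder 0.0004981588892241182 0.08092292701272334 21
 axis z 0.145 [0.5567 0.2721] holder 0.0007196563697751922 0.08084618430018614 31
 cap mean [0.556  0.2716 0.1595] 315
```

View pics/w2.png

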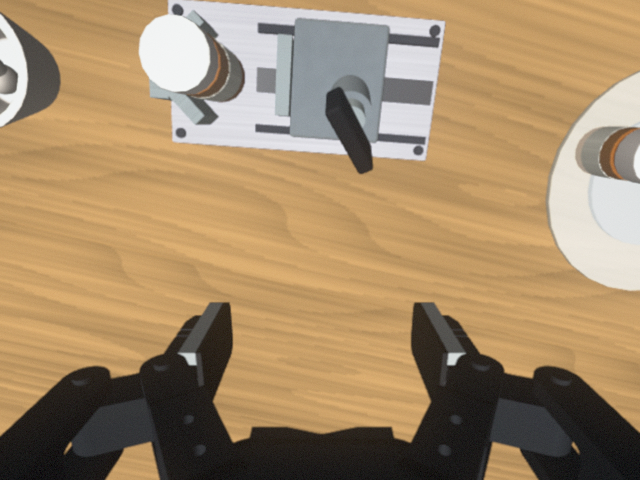

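The wrist view shows the bottle standing upright in the mouth of the V at about (190,65). The jaw is untouched, and the knob bar runs from (335,95) to (365,168).

```bash
cat >> k.py <<'E'
def knob(fs,y0=-.0444,th0=31,fixh=None):
    Ps=[]
    for f in fs:
        W=cloud(f);d=W-np.r_[o,0];a=np.stack([d@e1,d@ey,d@ax],-1)
        m=(f['color'].astype(int).sum(-1)<130)&(abs(a[...,1]-y0)<.045)&(abs(a[...,0]-.023)<.045)&(a[...,2]>.095)&(a[...,2]<.15)
        Ps.append(a[m])
    def sd(p,a):
        u,v,h,t=p;c,s=np.cos(t),np.sin(t);q=a-[u,v,h-.018]
        q=np.abs(np.c_[q[:,0]*c+q[:,1]*s,-q[:,0]*s+q[:,1]*c,q[:,2]])-[.032,.007,.018]
        return np.linalg.norm(np.maximum(q,0),axis=1)+np.minimum(q.max(1),0)
    def fit(a):
        return least_squares(lambda p:sd(p,a),[.023,y0,.138,np.radians(th0)],loss='soft_l1',f_scale=.002,x_scale=[.01,.01,.01,.3])
    for a in Ps+[np.vstack(Ps)]:
        if len(a)<30: print('few',len(a));continue
        r=fit(a);p=r.x;g=np.r_[o,0]+p[0]*e1+p[1]*ey+(p[2]-.014)*ax
        print(len(a),'u,v,htop',p[:3],'deg',np.degrees(p[3]),'rms',np.sqrt(np.mean(sd(p,a)**2)),'grip',g)
    return p,g
E
python3 - <<'E'
from k import *
from scipy.spatial.transform import Rotation as Ro
p,g=knob([load(n) for n in('top','side','wrist')])
# tool orientation candidates: z=-ax, y=closing axis perpendicular to bar
s=monitor.state();R0=Ro.from_quat(s['tool_rot'],scalar_first=True)
t=p[3]
for k in(1,-1):
    cl=k*(-np.sin(t)*e1+np.cos(t)*ey);R=Ro.from_matrix(np.c_[np.cross(cl,-ax),cl,-ax])
    rv=(R*R0.inv()).as_rotvec();print(k,'turn units',rv/(np.pi/2),'deg',np.degrees(np.linalg.norm(rv)))
print('ax',ax,'TCP target',g-.019*ax,'pre (100mm out)',g+.081*ax)
E
```

```text
158 u,v,htop [ 0.02   -0.0435  0.1361] deg 31.9567080495609 rms 0.0014273574219393643 grip [0.5333 0.1421 0.1158]
53 u,v,htop [ 0.0187 -0.0432  0.138 ] deg 31.088742351460173 rms 0.0010647130933077859 grip [0.5312 0.142  0.1167]
320 u,v,htop [ 0.0211 -0.0449  0.138 ] deg 32.15751706782551 rms 0.00026426405078294795 grip [0.5335 0.1407 0.1179]
531 u,v,htop [ 0.0207 -0.0445  0.136 ] deg 31.809785838351228 rms 0.0012342321503893239 grip [0.5342 0.1412 0.116 ]
1 turn units [ 0.4529 -0.0338 -1.6429] deg 153.4106289129314
-1 turn units [-0.0256 -0.3349  0.2989] deg 40.46406287667476
ax [-0.4932 -0.0821  0.866 ] TCP target [0.5435 0.1428 0.0995] pre (100mm out) [0.4942 0.1345 0.1861]
```

Call:
arm_command([
  [45,[0.03,0,-0.03],[-0.004,-0.055,0.05]],
  [45,[0.06,-0.01,-0.06],[-0.008,-0.11,0.1]],
  [45,[0.09,-0.02,-0.1],[-0.012,-0.165,0.15]],
  [45,[0.12,-0.03,-0.15],[-0.017,-0.22,0.2]],
  [45,[0.123,-0.04,-0.2],[-0.021,-0.28,0.25]],
  [45,[0.123,-0.048,-0.26],[-0.026,-0.335,0.299]],
  [45,[0.123,-0.048,-0.321],[-0.026,-0.335,0.299]],
  [45,[0.123,-0.048,-0.321],[-0.026,-0.335,0.299]],
  [45,[0.123,-0.048,-0.321],[-0.026,-0.335,0.299]],
])

```text
time: 9.32
tool_pos: [0.504, 0.1374, 0.1684]
tool_rot: [0.051, 0.904, 0.342, 0.253]
contact_force: [-0.4, 0.7, 1.2]
gripper_width: 0.527
grasp_force: 0.0
```

Run:
```python
from k import *
from scipy.spatial.transform import Rotation as Ro
s=monitor.state();R=Ro.from_quat(s['tool_rot'],scalar_first=True).as_matrix()
print(s['time'],s['tool_pos'],s['joint_pos'].round(3),'z err deg',np.degrees(np.arccos(-R[:,2]@ax)))
p,g=knob([grab('wrist')]);cl=-(-np.sin(p[3])*e1+np.cos(p[3])*ey);print('yerr deg',np.degrees(np.arccos(cl@R[:,1])))
d=g-.019*ax-s['tool_pos'];print('delta units',d/.3,'in tool',R.T@d, 'opening',s['gripper_width']*85)
```

```text
9.3167 [0.504  0.1374 0.1684] [ 0.107 -0.586  2.256  0.035  0.951  0.942] z err deg 0.14109638862365767
few 9
few 9Traceback (most recent call last):
  File "<stdin>", line 5, in <module>
  File "k.py", line 32, in knob
    return p,g
           ^
UnboundLocalError: cannot access local variable 'p' where it is not associated with a value
```

Call:
arm_command([
  [45,[0.03,0.004,-0.05],[0,0,0]],
  [45,[0.06,0.008,-0.1],[0,0,0]],
  [45,[0.09,0.012,-0.155],[0,0,0]],
  [45,[0.115,0.016,-0.2],[0,0,0]],
  [45,[0.13,0.018,-0.227],[0,0,0]],
  [45,[0.13,0.018,-0.227],[0,0,0]],
  [45,[0.13,0.018,-0.227],[0,0,0]],
])

```text
time: 9.95
tool_pos: [0.5449, 0.143, 0.1028]
tool_rot: [0.051, 0.903, 0.342, 0.254]
contact_force: [0.1, -0.5, -0.1]
gripper_width: 0.526
grasp_force: 0.0
```

Call:
arm_command([
  [5,[0,0,0],[0,0,0]],
  [5,[0,0,0],[0,0,0]],
  [5,[0,0,0],[0,0,0]],
  [5,[0,0,0],[0,0,0]],
  [5,[0,0,0],[0,0,0]],
  [5,[0,0,0],[0,0,0]],
])

```text
time: 10.45
tool_pos: [0.5432, 0.1425, 0.1012]
tool_rot: [0.051, 0.904, 0.341, 0.254]
contact_force: [-0.1, 0.0, 0.4]
gripper_width: 0.062
grasp_force: 0.0
```

Run:
```python
from k import *
s=monitor.state();print(s['time'],s['tool_pos'],s['contact_force'],s['ft_torque'],s['joint_pos'].round(3),'y holder',(s['tool_pos'][:2]-o)@y)
```

```text
10.45 [0.5432 0.1425 0.1012] [-0.0889  0.0384  0.4337] [-0.0293  0.2167  0.0035] [ 0.109 -0.377  2.235  0.039  0.761  0.936] y holder -0.04477920659223398
```

Run:
```python
from k import *
f=grab('wrist');g=grab('side');s=monitor.state()
u,v=proj(g,s['tool_pos']).astype(int)
b=cv2.resize(g['color'][v-60:v+60,u-60:u+60],(480,480),interpolation=cv2.INTER_CUBIC)
a=f['color'][:,160:480]
cv2.imwrite('pics/c3.png',np.hstack([a,b])[...,::-1])
```

```text
(no output)
```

View pics/c3.png

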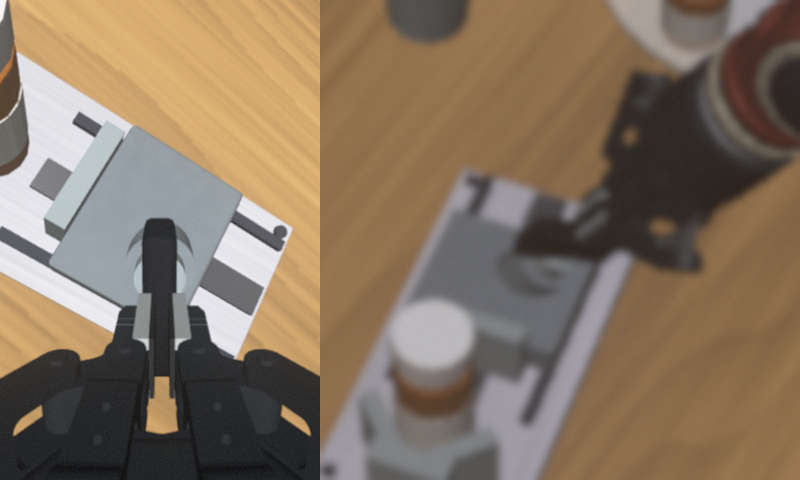

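The wrist half shows the bar at (160,280) standing between the two pads and well aligned with them, so it was not missed. The fingers only stopped at the 5 mm command. I'll close further.

Call:
arm_command([
  [0,[0,0,0],[0,0,0]],
  [0,[0,0,0],[0,0,0]],
  [0,[0,0,0],[0,0,0]],
  [0,[0,0,0],[0,0,0]],
])

```text
time: 10.88
tool_pos: [0.5431, 0.1424, 0.1008]
tool_rot: [0.051, 0.904, 0.341, 0.253]
contact_force: [-0.9, -0.3, 0.0]
gripper_width: 0.001
grasp_force: 0.0
```

Run:
```python
from k import *
s=monitor.state();f=load('wrist');t=s['tool_pos']
u,v,h,th=.0207,-.0445,.137,np.radians(31.8)
d=np.cos(th)*e1+np.sin(th)*ey
c=np.r_[o,0]+u*e1+v*ey
print('tcp px',proj(f,t),'grasp px',proj(f,t+.019*ax))
print('tcp in (u,v,h):',[(t-np.r_[o,0])@q for q in(e1,ey,ax)])
for hh in(h,h-.036): print('bar ends',proj(f,c+hh*ax+.032*d),proj(f,c+hh*ax-.032*d))
W=cloud(f)
for r in range(215,400,15): print(r,[None if q!=q else np.round([(W[r,cc]-np.r_[o,0])@k*1e3 for k in(e1,ey,ax)],0) for cc in(320,) for q in[W[r,cc,2]]], f['z_map'][r,320])
```

```text
tcp px [319.0501 284.3962] grasp px [318.8436 301.6712]
tcp in (u,v,h): [np.float64(0.02098375627786825), np.float64(-0.04481925292995067), np.float64(0.104298855542237)]
bar ends [317.4994 240.5715] [317.728  384.1521]
bar ends [318.161 218.345] [318.2845 339.368 ]
215 [array([ 40., -33.,  53.])] 0.22957774
230 [array([ 49., -28., 125.])] 0.15801078
245 [array([ 46., -30., 133.])] 0.15084554
260 [array([ 41., -33., 134.])] 0.1517249
275 [array([ 36., -36., 135.])] 0.15256129
290 [array([ 30., -40., 134.])] 0.15562361
305 [array([ 24., -43., 134.])] 0.15737544
320 [array([ 19., -47., 134.])] 0.15941943
335 [array([ 13., -50., 135.])] 0.16085537
350 [array([  6., -55., 134.])] 0.16402858
365 [array([  1., -58., 134.])] 0.1651576
380 [array([-57., -93.,  54.])] 0.26156428
395 [array([-65., -98.,  58.])] 0.26102355
```

Run:
```python
from k import *
old=load('wrist');f=grab('wrist')
s=monitor.state();print(s['time'],s['gripper_width'],s['grasp_force'])
for nm,F in(('old',old),('new',f)):
    W=cloud(F)
    for r in(300,325,350): 
        print(nm,r,[(c,int(F['color'][r,c].sum()),round(float((W[r,c]-np.r_[o,0])@ax)*1e3)) for c in range(272,372,5)])
```

```text
10.9333 -0.00108183780681481 0.038213730778124955
old 300 [(272, 332, 79), (277, 485, 80), (282, 492, 80), (287, 485, 80), (292, 483, 79), (297, 469, 78), (302, 426, 145), (307, 431, 145), (312, 127, 145), (317, 145, 135), (322, 146, 135), (327, 155, 135), (332, 262, 145), (337, 429, 145), (342, 431, 145), (347, 475, 71), (352, 660, 40), (357, 692, 39), (362, 698, 37), (367, 688, 37)]
old 325 [(272, 707, 59), (277, 218, 156), (282, 209, 157), (287, 204, 157), (292, 210, 157), (297, 426, 164), (302, 435, 164), (307, 428, 165), (312, 142, 164), (317, 138, 134), (322, 145, 135), (327, 139, 134), (332, 125, 165), (337, 424, 163), (342, 425, 163), (347, 430, 164), (352, 199, 155), (357, 191, 157), (362, 201, 157), (367, 387, 157)]Traceback (most recent call last):
  File "<stdin>", line 7, in <module>
ValueError: cannot convert float NaN to integer
```

Run:
```python
from k import *
from scipy.spatial.transform import Rotation as Ro
s=monitor.state();R=Ro.from_quat(s['tool_rot'],scalar_first=True).as_matrix()
f=load('wrist');W=cloud(f);T=(W-s['tool_pos'])@R*1e3
for r in range(270,345,6): print(r,[(c,int(f['color'][r,c].sum()),)+tuple(np.nan_to_num(T[r,c],nan=-999).astype(int)) for c in(308,314,320,326,332)])
g=grab('side');T=(cloud(g)-s['tool_pos'])@R*1e3
m=(abs(T[...,0])<30)&(abs(T[...,1])<40)&(T[...,2]<10)&(T[...,2]>-75)
p=T[m];print('side histogram of z',np.histogram(p[:,2],np.arange(-75,15,6)))
for a in range(-75,10,6):
    q=p[(p[:,2]>=a)&(p[:,2]<a+6)]
    if len(q):print(a,len(q),q.min(0),q.max(0))
```

```text
270 [(308, 149, np.int64(19), np.int64(-4), np.int64(-30)), (314, 154, np.int64(18), np.int64(-1), np.int64(-29)), (320, 143, np.int64(18), np.int64(0), np.int64(-29)), (326, 154, np.int64(18), np.int64(2), np.int64(-30)), (332, 134, np.int64(18), np.int64(5), np.int64(-28))]
276 [(308, 160, np.int64(16), np.int64(-4), np.int64(-29)), (314, 151, np.int64(16), np.int64(-1), np.int64(-29)), (320, 151, np.int64(16), np.int64(0), np.int64(-29)), (326, 163, np.int64(16), np.int64(2), np.int64(-30)), (332, 133, np.int64(16), np.int64(5), np.int64(-29))]
282 [(308, 155, np.int64(13), np.int64(-4), np.int64(-30)), (314, 152, np.int64(13), np.int64(-1), np.int64(-29)), (320, 148, np.int64(13), np.int64(0), np.int64(-29)), (326, 168, np.int64(13), np.int64(2), np.int64(-29)), (332, 137, np.int64(13), np.int64(5), np.int64(-29))]
288 [(308, 139, np.int64(10), np.int64(-4), np.int64(-29)), (314, 154, np.int64(10), np.int64(-1), np.int64(-28)), (320, 156, np.int64(11), np.int64(0), np.int64(-30)), (326, 153, np.int64(11), np.int64(2), np.int64(-30)), (332, 145, np.int64(10), np.int64(5), np.int64
[... 2926 characters left out ...]
1.2735]
-51 18 [ -1.9026 -15.6757 -50.9456] [ 12.2506  10.9574 -45.2781]
-45 20 [ -6.7657 -16.5134 -44.9152] [ 14.0882   8.6261 -39.2961]
-39 11 [  1.1926 -14.5392 -38.4759] [ 11.2509   5.0816 -33.0017]
-33 36 [-17.9667 -10.1742 -32.8304] [ 29.0463   1.4238 -27.0197]
-27 30 [-23.5163 -12.0371 -26.9963] [ 29.4391   4.003  -21.0714]
-21 20 [-23.283  -11.4887 -20.2453] [ 29.1327   3.0792 -15.0822]
-15 18 [-29.4555 -11.123  -13.9725] [24.3699 -7.4038 -9.0027]
-9 26 [-28.5677 -11.326   -8.9971] [28.2595 -7.9208 -3.2639]
-3 16 [-26.6084 -11.5314  -2.1659] [25.4443 -7.9804  2.6231]
3 20 [-23.8492 -16.5246   3.4766] [10.8665 -8.6757  8.1199]
9 2 [ -3.3479 -16.6013   9.3848] [ 0.7022 -8.4149  9.5211]
```

Both cameras show the fingers ending about 33 mm short of the reported TCP, so they closed about 3 mm above the bar. I'll open, go 34 mm further down the knob's axis, and close.

Call:
arm_command([
  [45,[0,0,0],[0,0,0]],
  [45,[0,0,0],[0,0,0]],
  [45,[0,0,0],[0,0,0]],
  [45,[0,0,0],[0,0,0]],
  [45,[0.014,0.002,-0.025],[0,0,0]],
  [45,[0.028,0.004,-0.05],[0,0,0]],
  [45,[0.042,0.007,-0.075],[0,0,0]],
  [45,[0.056,0.009,-0.098],[0,0,0]],
  [45,[0.056,0.009,-0.098],[0,0,0]],
])

```text
time: 11.73
tool_pos: [0.5591, 0.145, 0.0686]
tool_rot: [0.05, 0.904, 0.342, 0.251]
contact_force: [-0.5, 0.5, -0.4]
gripper_width: 0.523
grasp_force: 0.0
```

Call:
arm_command([
  [8,[0,0,0],[0,0,0]],
  [8,[0,0,0],[0,0,0]],
  [8,[0,0,0],[0,0,0]],
  [8,[0,0,0],[0,0,0]],
  [8,[0,0,0],[0,0,0]],
  [8,[0,0,0],[0,0,0]],
])

```text
time: 12.23
tool_pos: [0.5597, 0.1452, 0.0715]
tool_rot: [0.051, 0.904, 0.341, 0.253]
contact_force: [-2.8, -0.0, 1.0]
gripper_width: 0.154
grasp_force: 58.5
```

Run:
```python
from k import *
s=monitor.state();print(s['time'],s['tool_pos'],s['contact_force'],s['ft_torque'],s['joint_pos'].round(3),'y holder',(s['tool_pos'][:2]-o)@y)
```

```text
12.2333 [0.5597 0.1452 0.0715] [-2.8411 -0.0202  1.0177] [0.0304 0.5506 0.0363] [ 0.111 -0.279  2.216  0.041  0.683  0.934] y holder -0.04476937181018805
```

Call:
arm_command([
  [8,[-0.002,0.012,0],[0,0,0]],
  [8,[-0.004,0.025,0],[0,0,0]],
  [8,[-0.007,0.04,0],[0,0,0]],
  [8,[-0.009,0.055,0],[0,0,0]],
  [8,[-0.012,0.07,0],[0,0,0]],
  [8,[-0.014,0.084,0],[0,0,0]],
  [8,[-0.016,0.096,0],[0,0,0]],
  [8,[-0.017,0.102,0],[0,0,0]],
  [8,[-0.017,0.102,0],[0,0,0]],
])

```text
time: 12.98
tool_pos: [0.5545, 0.1766, 0.0715]
tool_rot: [0.051, 0.904, 0.342, 0.253]
contact_force: [-5.7, 0.1, 2.1]
gripper_width: 0.157
grasp_force: 59.1
```

```bash
cat > j.py <<'E'
from k import *
s=monitor.state();F=s['contact_force'];print(s['time'],'F(x,y,z holder)',F[:2]@x,F[:2]@y,F[2],'M',s['ft_torque'],'TCP y',(s['tool_pos'][:2]-o)@y*1e3)
f=grab('side');bottle(f);bottle(grab('top'))
E
python3 j.py
```

```text
12.9833 F(x,y,z holder) -5.640507823924536 1.0231967642944824 2.1074995114796646 M [0.006  0.7518 0.0091] TCP y -12.983882128676592
bottle top 0.15959569509007188
 axis z 0.105 [0.5572 0.2732] holder 0.0013378903994598363 0.08185498753962751 99
 axis z 0.125 [0.5575 0.2722] holder 0.0014830661289983015 0.08087616101785833 96
 axis z 0.145 [0.5575 0.2727] holder 0.0015673166189516148 0.08134319099207725 128
 cap mean [0.5559 0.275  0.157 ] 297
bottle top 0.16309254390532393
 axis z 0.105 [0.5562 0.2718] holder 0.00018715900256325614 0.08065157013574768 26
 axis z 0.125 [0.5564 0.2723] holder 0.00039787286748574867 0.0811746486021297 21
 axis z 0.145 [0.5561 0.2717] holder 3.0549298269025305e-05 0.0806258210751365 35
 cap mean [0.556  0.2717 0.1592] 315
```

Call:
arm_command([
  [8,[-0.001,0.003,0],[0,0,0]],
  [8,[-0.002,0.007,0],[0,0,0]],
  [8,[-0.003,0.01,0],[0,0,0]],
  [8,[-0.004,0.013,0],[0,0,0]],
  [8,[-0.004,0.017,0],[0,0,0]],
  [8,[-0.005,0.02,0],[0,0,0]],
  [8,[-0.005,0.02,0],[0,0,0]],
])

```text
time: 13.67
tool_pos: [0.5535, 0.1819, 0.0716]
tool_rot: [0.051, 0.904, 0.341, 0.254]
contact_force: [0.4, -1.2, -0.7]
gripper_width: 0.157
grasp_force: 58.5
```

```bash
python3 j.py
```

```text
13.6667 F(x,y,z holder) 0.24817682130552435 -1.2188623191604304 -0.6983125397344464 M [-0.1713  0.2876 -0.1916] TCP y -7.55352121719397
bottle top 0.15977577564034795
 axis z 0.105 [0.5569 0.2744] holder 0.001245809552386519 0.08312421538024821 97
 axis z 0.125 [0.5574 0.2739] holder 0.001690812451753532 0.08255154583000227 93
 axis z 0.145 [0.5577 0.2743] holder 0.0020186127913723925 0.08287747666996871 146
 cap mean [0.5559 0.2759 0.1569] 291
bottle top 0.1634128047917423
 axis z 0.105 [0.5561 0.2732] holder 0.0002878284945193859 0.08204423332246591 26
 axis z 0.125 [0.5564 0.2738] holder 0.0006867003699990125 0.08256614095122321 22
 axis z 0.145 [0.5557 0.2739] holder 5.187485610762092e-05 0.08282958352612338 35
 cap mean [0.5559 0.2731 0.1592] 315
```

Call:
arm_command([
  [8,[0,0.002,0],[0,0,0]],
  [8,[-0.001,0.004,0],[0,0,0]],
  [8,[-0.001,0.006,0],[0,0,0]],
  [8,[-0.001,0.008,0],[0,0,0]],
  [8,[-0.001,0.008,0],[0,0,0]],
])

```text
time: 14.18
tool_pos: [0.5531, 0.1842, 0.0715]
tool_rot: [0.051, 0.904, 0.341, 0.253]
contact_force: [0.7, -2.8, -1.1]
gripper_width: 0.154
grasp_force: 58.5
```

Call:
arm_command([
  [8,[0,0.002,0],[0,0,0]],
  [8,[-0.001,0.003,0],[0,0,0]],
  [8,[-0.001,0.003,0],[0,0,0]],
])

```text
time: 14.43
tool_pos: [0.553, 0.1849, 0.0716]
tool_rot: [0.051, 0.904, 0.341, 0.254]
contact_force: [2.5, -3.7, -1.9]
gripper_width: 0.154
grasp_force: 58.4
```

```bash
python3 j.py
```

```text
14.4333 F(x,y,z holder) 1.8179428079193907 -4.099777478668311 -1.9356581054945863 M [-0.5038  0.0504 -0.4045] TCP y -4.562518071817308
bottle top 0.1593134940377824
 axis z 0.105 [0.5567 0.2774] holder 0.0015590530111283338 0.086126837473412 93
 axis z 0.125 [0.557  0.2769] holder 0.001750868952219273 0.08561998367607103 99
 axis z 0.145 [0.5567 0.2771] holder 0.0015223310720395514 0.08583485760661386 135
 cap mean [0.555  0.2794 0.1569] 300
bottle top 0.1631740150106726
 axis z 0.105 [0.5557 0.2761] holder 0.0003593572885367928 0.08497165181594844 24
 axis z 0.125 [0.5558 0.2767] holder 0.0005780180788530018 0.08554747576407519 28
 axis z 0.145 [0.5556 0.2767] holder 0.0003771573519538735 0.08559741567489691 26
 cap mean [0.5555 0.2755 0.1592] 315
```

Force has climbed to about 4 N and the bottle is at about 85.5 mm, close to the nest. I'll continue in sub-millimetre steps.

Call:
arm_command([
  [8,[0,0.002,0],[0,0,0]],
  [8,[0,0.002,0],[0,0,0]],
  [8,[0,0.002,0],[0,0,0]],
])

```text
time: 14.78
tool_pos: [0.553, 0.185, 0.0716]
tool_rot: [0.052, 0.904, 0.342, 0.253]
contact_force: [2.4, -6.6, -1.2]
gripper_width: 0.157
grasp_force: 58.7
```

Call:
arm_command([
  [8,[0,0.002,0],[0,0,0]],
  [8,[0,0.002,0],[0,0,0]],
  [8,[0,0.002,0],[0,0,0]],
])

```text
time: 15.03
tool_pos: [0.553, 0.185, 0.0716]
tool_rot: [0.052, 0.904, 0.342, 0.253]
contact_force: [1.0, -10.2, 0.0]
gripper_width: 0.155
grasp_force: 59.0
```

The jaw has stopped moving and the push has reached about 10 N, so the bottle is seated. Next I turn the knob clockwise, which is a rotation about −axis.

Call:
arm_command([
  [8,[0,0,0],[0.0345,0.0057,-0.0606]],
  [8,[0,0,0],[0.069,0.0115,-0.1212]],
  [8,[0,0,0],[0.1036,0.0172,-0.1819]],
  [8,[0,0,0],[0.1381,0.023,-0.2425]],
  [8,[0,0,0],[0.1726,0.0287,-0.3031]],
  [8,[0,0,0],[0.2071,0.0345,-0.3637]],
  [8,[0,0,0],[0.2071,0.0345,-0.3637]],
])

```text
time: 15.62
tool_pos: [0.5529, 0.1851, 0.0715]
tool_rot: [-0.033, 0.966, 0.029, 0.256]
contact_force: [0.9, -9.3, 0.6]
gripper_width: 0.152
grasp_force: 59.0
```

```bash
python3 j.py; python3 -c "
from k import *
from scipy.spatial.transform import Rotation as Ro
s=monitor.state();R=Ro.from_quat(s['tool_rot'],scalar_first=True).as_matrix();print(s['joint_pos'].round(3),s['grasp_force'],'Maxis',s['ft_torque']@ax,'tool y angle',np.degrees(np.arctan2(R[:,1]@ey,R[:,1]@e1)),-R[:,2]@ax,s['tool_pos'])"
```

```text
15.6167 F(x,y,z holder) -0.6765684136869627 -9.266471473977385 0.5693697622633697 M [-1.2558  0.0315 -0.795 ] TCP y -4.34035952330318
bottle top 0.1596574709112931
 axis z 0.105 [0.5562 0.2773] holder 0.0010448356059287196 0.0861099230421784 105
 axis z 0.125 [0.5571 0.277 ] holder 0.0018714215839161705 0.08562451142887768 96
 axis z 0.145 [0.5564 0.2768] holder 0.0011351841192676626 0.08558436918356663 147
 cap mean [0.5551 0.279  0.1568] 294
bottle top 0.162841871652003
 axis z 0.105 [0.5558 0.2761] holder 0.0004573935466980726 0.084999972755106 24
 axis z 0.125 [0.5559 0.2766] holder 0.0006198978497289082 0.08548170983356772 26
 axis z 0.145 [0.556  0.2768] holder 0.0007302308726756749 0.08565175571679451 25
 cap mean [0.5557 0.2757 0.1592] 313
[ 0.208 -0.259  2.2   -0.038  0.68   1.739] 59.01013255119324 Maxis -0.06916357861081557 tool y angle -95.80084282089042 0.9999952624896732 [0.5529 0.1851 0.0715]
```

Call:
arm_command([
  [8,[0,0,0],[0.0345,0.0057,-0.0606]],
  [8,[0,0,0],[0.069,0.0115,-0.1212]],
  [8,[0,0,0],[0.1036,0.0172,-0.1819]],
  [8,[0,0,0],[0.1381,0.023,-0.2425]],
  [8,[0,0,0],[0.1726,0.0287,-0.3031]],
  [8,[0,0,0],[0.2071,0.0345,-0.3637]],
  [8,[0,0,0],[0.2071,0.0345,-0.3637]],
])

```text
time: 16.3
tool_pos: [0.5529, 0.1851, 0.0716]
tool_rot: [-0.114, 0.924, -0.282, 0.232]
contact_force: [0.7, -7.2, 0.4]
gripper_width: 0.157
grasp_force: 74.1
```

```bash
cat > q.py <<'E'
from k import *
from scipy.spatial.transform import Rotation as Ro
s=monitor.state();R=Ro.from_quat(s['tool_rot'],scalar_first=True).as_matrix();print(s['time'],s['joint_pos'].round(3),s['grasp_force'],'F',s['contact_force'],'Maxis',s['ft_torque']@ax,'tool y angle',np.degrees(np.arctan2(R[:,1]@ey,R[:,1]@e1)),-R[:,2]@ax,s['tool_pos'])
E
python3 q.py
```

```text
16.3 [ 0.209 -0.259  2.2   -0.039  0.68   2.396] 74.05863531748764 F [ 0.7276 -7.1543  0.4169] Maxis 1.76349182867859 tool y angle -133.34780709973558 0.9999948760873913 [0.5529 0.1851 0.0716]
```

Call:
arm_command([
  [8,[0,0,0],[0.0123,0.002,-0.0216]],
  [8,[0,0,0],[0.0247,0.0041,-0.0433]],
  [8,[0,0,0],[0.037,0.0062,-0.065]],
  [8,[0,0,0],[0.037,0.0062,-0.065]],
])

```text
time: 16.63
tool_pos: [0.5523, 0.1854, 0.0715]
tool_rot: [-0.126, 0.907, -0.332, 0.225]
contact_force: [-4.5, -5.4, 2.1]
gripper_width: 0.158
grasp_force: 146.6
```

```bash
python3 q.py
```

```text
16.6333 [ 0.21  -0.259  2.2   -0.041  0.681  2.507] 146.62586644291878 F [-4.5129 -5.4343  2.1386] Maxis 3.340352825059192 tool y angle -139.57864842740284 0.9999912968726524 [0.5523 0.1854 0.0715]
```

Call:
arm_command([
  [8,[0,0,0],[0.0123,0.002,-0.0216]],
  [8,[0,0,0],[0.0197,0.0033,-0.0346]],
  [8,[0,0,0],[0.0197,0.0033,-0.0346]],
])

```text
time: 16.88
tool_pos: [0.5523, 0.1853, 0.0715]
tool_rot: [-0.131, 0.898, -0.357, 0.222]
contact_force: [-4.1, -3.5, 3.5]
gripper_width: 0.156
grasp_force: 187.2
```

```bash
python3 q.py
```

```text
16.8833 [ 0.211 -0.259  2.2   -0.043  0.681  2.565] 187.16872054617852 F [-4.0684 -3.5337  3.5387] Maxis 4.7325275345595665 tool y angle -142.78401866079102 0.9999868967691019 [0.5523 0.1853 0.0715]
```

Call:
arm_command([
  [45,[0,0,0],[0,0,0]],
  [45,[0,0,0],[0,0,0]],
  [45,[0,0,0],[0,0,0]],
  [45,[0,0,0],[0,0,0]],
  [45,[-0.033,-0.005,0.058],[0,0,0]],
  [45,[-0.08,-0.013,0.14],[0,0,0]],
  [45,[-0.14,-0.023,0.245],[0,0,0]],
  [45,[-0.2,-0.033,0.35],[0,0,0]],
  [45,[-0.26,-0.043,0.46],[0,0,0]],
  [45,[-0.32,-0.053,0.56],[0,0,0]],
  [45,[-0.32,-0.053,0.56],[0,0,0]],
])

```text
time: 17.8
tool_pos: [0.4583, 0.1713, 0.2501]
tool_rot: [-0.141, 0.892, -0.365, 0.225]
contact_force: [0.8, 0.3, 1.8]
gripper_width: 0.526
grasp_force: 0.0
```

```bash
python3 q.py
python3 - <<'E'
from k import *
fs=[grab(n) for n in('top','side','wrist')]
bottle(fs[1]);bottle(fs[0])
for f in fs:
    try: knob([f],-.004,-49)
    except Exception as e: print(e)
t=np.vstack([fs[0]['color'][190:310,210:480]]);cv2.imwrite('pics/e.png',np.vstack([cv2.resize(t,(640,284)),cv2.resize(fs[2]['color'],(400,300)).repeat(1,0) if 0 else cv2.copyMakeBorder(cv2.resize(fs[2]['color'],(400,300)),0,0,0,240,cv2.BORDER_CONSTANT)])[...,::-1])
E
```

```text
17.8 [ 0.223 -0.749  2.219 -0.029  1.134  2.576] 0.0 F [0.8123 0.3244 1.7777] Maxis -0.02098535402474496 tool y angle -144.04939667235857 0.9998906640196455 [0.4583 0.1713 0.2501]
bottle top 0.159907663166513
 axis z 0.105 [0.5565 0.2773] holder 0.0013188587902764094 0.08604509445782163 105
 axis z 0.125 [0.5569 0.2766] holder 0.0016613980982809994 0.0852414027748258 99
 axis z 0.145 [0.5565 0.2775] holder 0.0013944789788899094 0.08620988021438156 148
 cap mean [0.5552 0.2795 0.1568] 302
bottle top 0.16314722129358564
 axis z 0.105 [0.5559 0.2761] holder 0.0006017673178524471 0.08498439807169657 26
 axis z 0.125 [0.5557 0.2766] holder 0.000449284547154552 0.08552451637088727 24
 axis z 0.145 [0.5558 0.2761] holder 0.00047454470084177906 0.08499104815585444 26
 cap mean [0.5555 0.2756 0.1592] 313
209 u,v,htop [ 0.0198 -0.004   0.1362] deg -40.001877236881285 rms 0.0016207276262871805 grip [0.5266 0.1811 0.1157]
209 u,v,htop [ 0.0198 -0.004   0.1362] deg -40.001877236881285 rms 0.0016207276262871805 grip [0.5266 0.1811 0.1157]
31 u,v,htop [0.0145 0.0025 0.138 ] deg -39.762935005499145 rms 0.001319587277485373 grip [0.5201 0.1866 0.1146]
31 u,v,htop [0.0145 0.0025 0.138 ] deg -39.762935005499145 rms 0.001319587277485373 grip [0.5201 0.1866 0.1146]
few 6
few 6
cannot access local variable 'p' where it is not associated with a value
```

View pics/e.png

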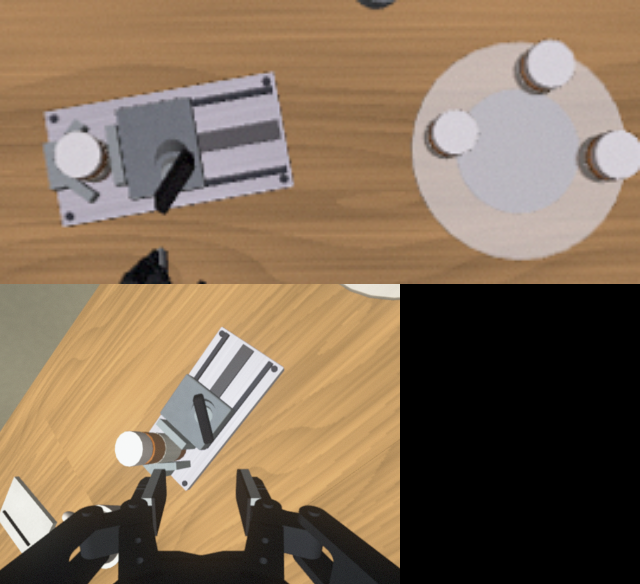

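The top half shows the bottle upright in the V with the jaw against it, the three short bottles standing, and the knob bar at about (175,182) turned clockwise. The wrist half shows the bar at (203,420), which I'll use for a better angle fit.

```bash
sed -i 's/def knob(fs,y0=-.0444,th0=31,fixh=None)/def knob(fs,y0=-.0444,th0=31,thr=130)/; s/sum(-1)<130)/sum(-1)<thr)/' k.py
python3 - <<'E'
from k import *
for n in('top','side','wrist'):
  for thr in(130,170,210):
    try: print(n,thr);knob([load(n)],-.004,-49,thr)
    except Exception as e: print('none')
E
```

```text
top 130
209 u,v,htop [ 0.0198 -0.004   0.1362] deg -40.001877236881285 rms 0.0016207276262871805 grip [0.5266 0.1811 0.1157]
209 u,v,htop [ 0.0198 -0.004   0.1362] deg -40.001877236881285 rms 0.0016207276262871805 grip [0.5266 0.1811 0.1157]
top 170
213 u,v,htop [ 0.0198 -0.0039  0.1362] deg -40.089867554797195 rms 0.0016078892697926606 grip [0.5266 0.1811 0.1158]
213 u,v,htop [ 0.0198 -0.0039  0.1362] deg -40.089867554797195 rms 0.0016078892697926606 grip [0.5266 0.1811 0.1158]
top 210
222 u,v,htop [ 0.0198 -0.0039  0.1362] deg -40.11856148058236 rms 0.0015774825765778088 grip [0.5266 0.1811 0.1158]
222 u,v,htop [ 0.0198 -0.0039  0.1362] deg -40.11856148058236 rms 0.0015774825765778088 grip [0.5266 0.1811 0.1158]
side 130
31 u,v,htop [0.0145 0.0025 0.138 ] deg -39.762935005499145 rms 0.001319587277485373 grip [0.5201 0.1866 0.1146]
31 u,v,htop [0.0145 0.0025 0.138 ] deg -39.762935005499145 rms 0.001319587277485373 grip [0.5201 0.1866 0.1146]
side 170
253 u,v,htop [ 0.0226 -0.0047  0.1333] deg -40.44272525843593 rms 0.001771088398812332 grip [0.5305 0.1809 0.1146]
253 u,v,htop [ 0.0226 -0.0047  0.1333] deg -40.44272525843593 rms 0.001771088398812332 grip [0.5305 0.1809 0.1146]
side 210
288 u,v,htop [ 0.0201 -0.0028  0.1334] deg -39.853671051226705 rms 0.0017370850136012935 grip [0.528  0.1825 0.1135]
288 u,v,htop [ 0.0201 -0.0028  0.1334] deg -39.853671051226705 rms 0.0017370850136012935 grip [0.528  0.1825 0.1135]
wrist 130
few 6
few 6
none
wrist 170
694 u,v,htop [ 0.0219 -0.005   0.134 ] deg -40.20202377606163 rms 0.000633125269560251 grip [0.5296 0.1805 0.1149]
694 u,v,htop [ 0.0219 -0.005   0.134 ] deg -40.20202377606163 rms 0.000633125269560251 grip [0.5296 0.1805 0.1149]
wrist 210
1280 u,v,htop [ 0.0217 -0.0052  0.1341] deg -40.31476131712413 rms 0.0006834032168881062 grip [0.5295 0.1803 0.1148]
1280 u,v,htop [ 0.0217 -0.0052  0.1341] deg -40.31476131712413 rms 0.0006834032168881062 grip [0.5295 0.1803 0.1148]
```

All three cameras agree that the bar is at −40.2°, so it turned only about 72° of the 80° needed and the pads twisted on it. I'll realign the tool with the bar, regrip and finish the turn.

Call:
arm_command([
  [45,[0,0,0],[-0.035,-0.006,0.06]],
  [45,[0,0,0],[-0.069,-0.0115,0.121]],
  [45,[0,0,0],[-0.069,-0.0115,0.121]],
  [45,[0,0,0],[-0.069,-0.0115,0.121]],
])

```text
time: 18.28
tool_pos: [0.4563, 0.1702, 0.2372]
tool_rot: [-0.111, 0.929, -0.267, 0.231]
contact_force: [0.5, -0.2, 0.1]
gripper_width: 0.522
grasp_force: 0.0
```

```bash
python3 q.py
python3 - <<'E'
from k import *
s=monitor.state();p,g=knob([grab('wrist')],-.004,-40,200)
# tip is ~33 mm behind the reported TCP; grasp point a further 19
T=g+(.034-.019)*-ax*1 - 0*ax; T=g-(.033+.019-.0)*ax
d=T-s['tool_pos'];print('target TCP',T,'delta units',d/.3)
E
```

```text
18.2833 [ 0.222 -0.736  2.228 -0.031  1.132  2.359] 0.0 F [ 0.5237 -0.2095  0.0798] Maxis -0.014661802227688384 tool y angle -131.58207996847975 0.9999871137128582 [0.4563 0.1702 0.2372]
1235 u,v,htop [ 0.0222 -0.0046  0.1341] deg -39.76663252067604 rms 0.0006819985187226107 grip [0.5298 0.181  0.1151]
1235 u,v,htop [ 0.0222 -0.0046  0.1341] deg -39.76663252067604 rms 0.0006819985187226107 grip [0.5298 0.181  0.1151]
target TCP [0.5555 0.1852 0.07  ] delta units [ 0.3304  0.0499 -0.5571]
```

Call:
arm_command([
  [45,[0.07,0.01,-0.12],[0,0,0]],
  [45,[0.14,0.02,-0.24],[0,0,0]],
  [45,[0.2,0.03,-0.345],[0,0,0]],
  [45,[0.25,0.038,-0.43],[0,0,0]],
  [45,[0.29,0.044,-0.5],[0,0,0]],
  [45,[0.328,0.05,-0.56],[0,0,0]],
  [45,[0.328,0.05,-0.56],[0,0,0]],
  [8,[0.328,0.05,-0.56],[0,0,0]],
  [8,[0.328,0.05,-0.56],[0,0,0]],
  [8,[0.328,0.05,-0.56],[0,0,0]],
  [8,[0.328,0.05,-0.56],[0,0,0]],
  [8,[0.328,0.05,-0.56],[0,0,0]],
])

```text
time: 19.33
tool_pos: [0.5546, 0.1841, 0.0723]
tool_rot: [-0.109, 0.929, -0.265, 0.234]
contact_force: [-1.4, -6.3, -1.4]
gripper_width: 0.156
grasp_force: 58.2
```

```bash
python3 q.py
```

```text
19.3333 [ 0.205 -0.257  2.197 -0.036  0.681  2.353] 58.208765387535095 F [-1.4243 -6.2688 -1.3582] Maxis 0.5396180259811825 tool y angle -131.23900349630472 0.9999958702648002 [0.5546 0.1841 0.0723]
```

Gripped. Now I turn a further 20° or so in steps, watching the torque.

Call:
arm_command([
  [8,[0,0,0],[0.02,0.0033,-0.035]],
  [8,[0,0,0],[0.04,0.0066,-0.07]],
  [8,[0,0,0],[0.06,0.01,-0.105]],
  [8,[0,0,0],[0.08,0.0133,-0.14]],
  [8,[0,0,0],[0.08,0.0133,-0.14]],
  [8,[0,0,0],[0.08,0.0133,-0.14]],
])

```text
time: 19.83
tool_pos: [0.5557, 0.1829, 0.0733]
tool_rot: [-0.135, 0.89, -0.374, 0.221]
contact_force: [0.1, -8.8, -0.1]
gripper_width: 0.161
grasp_force: 214.2
```

```bash
python3 q.py
```

```text
19.8333 [ 0.205 -0.257  2.196 -0.042  0.679  2.597] 214.23038718290627 F [ 0.0942 -8.8097 -0.1135] Maxis 3.7896941209952155 tool y angle -144.90868649482715 0.9999779613028211 [0.5557 0.1829 0.0733]
```

Call:
arm_command([
  [8,[0,0,0],[0.02,0.0033,-0.035]],
  [8,[0,0,0],[0.03,0.005,-0.0527]],
  [8,[0,0,0],[0.03,0.005,-0.0527]],
  [8,[0,0,0],[0.03,0.005,-0.0527]],
])

```text
time: 20.17
tool_pos: [0.5556, 0.1827, 0.0733]
tool_rot: [-0.144, 0.874, -0.412, 0.216]
contact_force: [-2.2, -8.1, 0.5]
gripper_width: 0.157
grasp_force: 281.8
```

```bash
python3 q.py; python3 -c "
from k import *
for n in('top','side','wrist'):
  try: knob([grab(n)],-.004,-48,130 if n=='top' else 170)
  except Exception as e: print(n,e)"
```

```text
20.1667 [ 0.206 -0.257  2.196 -0.046  0.679  2.686] 281.7959686391987 F [-2.2362 -8.1017  0.4875] Maxis 6.2817553190551365 tool y angle -149.7655477996918 0.9999623519759973 [0.5556 0.1827 0.0733]
112 u,v,htop [0.0278 0.0022 0.1378] deg -66.49008870721558 rms 0.005737170026912847 grip [0.5316 0.1881 0.1212]
112 u,v,htop [0.0278 0.0022 0.1378] deg -66.49008870721558 rms 0.005737170026912847 grip [0.5316 0.1881 0.1212]
158 u,v,htop [0.0314 0.0055 0.1454] deg -13.360216283083068 rms 0.004507801159318706 grip [0.5304 0.1913 0.1295]
158 u,v,htop [0.0314 0.0055 0.1454] deg -13.360216283083068 rms 0.004507801159318706 grip [0.5304 0.1913 0.1295]
11064 u,v,htop [ 0.0178 -0.0085  0.1471] deg -24.811756628794186 rms 0.006162313427644406 grip [0.5203 0.1754 0.1242]
11064 u,v,htop [ 0.0178 -0.0085  0.1471] deg -24.811756628794186 rms 0.006162313427644406 grip [0.5203 0.1754 0.1242]
```

Call:
arm_command([
  [8,[0,0,0],[0.01,0.0017,-0.0175]],
  [8,[0,0,0],[0.02,0.0033,-0.035]],
  [8,[0,0,0],[0.02,0.0033,-0.035]],
  [8,[0,0,0],[0.02,0.0033,-0.035]],
])

```text
time: 20.65
tool_pos: [0.5555, 0.1826, 0.0734]
tool_rot: [-0.149, 0.862, -0.436, 0.212]
contact_force: [-2.0, -7.2, 0.9]
gripper_width: 0.159
grasp_force: 330.3
```

```bash
python3 q.py
```

```text
20.65 [ 0.207 -0.258  2.196 -0.049  0.679  2.744] 330.2839966490865 F [-1.9738 -7.2016  0.8759] Maxis 7.994749341604972 tool y angle -152.96602419711218 0.9999495612420826 [0.5555 0.1826 0.0734]
```

Call:
arm_command([
  [45,[0,0,0],[0,0,0]],
  [45,[0,0,0],[0,0,0]],
  [45,[0,0,0],[0,0,0]],
  [45,[0,0,0],[0,0,0]],
  [45,[-0.033,-0.005,0.058],[0,0,0]],
  [45,[-0.08,-0.013,0.14],[0,0,0]],
  [45,[-0.14,-0.023,0.245],[0,0,0]],
  [45,[-0.2,-0.033,0.35],[0,0,0]],
  [45,[-0.26,-0.043,0.46],[0,0,0]],
  [45,[-0.32,-0.053,0.56],[0,0,0]],
  [45,[-0.32,-0.053,0.56],[0,0,0]],
  [45,[-0.32,-0.053,0.56],[0,0,0]],
])

```text
time: 21.65
tool_pos: [0.46, 0.1699, 0.2444]
tool_rot: [-0.16, 0.853, -0.45, 0.208]
contact_force: [0.5, -0.7, 0.0]
gripper_width: 0.527
grasp_force: 0.0
```

```bash
python3 q.py
python3 - <<'E'
from k import *
for n in('top','side','wrist'):
    f=grab(n)
    try: knob([f],-.004,-48,130 if n=='top' else 170)
    except Exception as e: print(n,e)
    if n!='wrist': bottle(f)
E
```

```text
21.65 [ 0.218 -0.738  2.221 -0.027  1.129  2.764] 0.0 F [ 0.5257 -0.6549  0.0136] Maxis -0.001670130362886616 tool y angle -155.10681383557136 0.999970001049797 [0.46   0.1699 0.2444]
207 u,v,htop [ 0.0205 -0.0043  0.1363] deg -40.28590844132953 rms 0.0015308355608250452 grip [0.5272 0.1809 0.1162]
207 u,v,htop [ 0.0205 -0.0043  0.1363] deg -40.28590844132953 rms 0.0015308355608250452 grip [0.5272 0.1809 0.1162]
bottle top 0.163307270804691
 axis z 0.105 [0.5557 0.2759] holder 0.0003844540891964829 0.08483361962121545 23
 axis z 0.125 [0.5558 0.2766] holder 0.000532691059533531 0.08543392910775574 28
 axis z 0.145 [0.5579 0.2766] holder 0.0026464315567210923 0.08513743771651577 37
 cap mean [0.5556 0.2757 0.1593] 314
250 u,v,htop [ 0.0219 -0.0044  0.1335] deg -40.03221717028491 rms 0.0018184656173807078 grip [0.5298 0.1811 0.1145]
250 u,v,htop [ 0.0219 -0.0044  0.1335] deg -40.03221717028491 rms 0.0018184656173807078 grip [0.5298 0.1811 0.1145]
bottle top 0.15984694092752125
 axis z 0.105 [0.5562 0.2775] holder 0.0011133404957828098 0.08624642848078133 99
 axis z 0.125 [0.5566 0.2769] holder 0.001387772589969638 0.08561130365246997 99
 axis z 0.145 [0.5564 0.2774] holder 0.00129320819115699 0.08618325183619152 157
 cap mean [0.5552 0.2791 0.1567] 294
838 u,v,htop [ 0.0214 -0.0054  0.134 ] deg -40.289605623912536 rms 0.0006298328825447552 grip [0.5293 0.1801 0.1147]
838 u,v,htop [ 0.0214 -0.0054  0.134 ] deg -40.289605623912536 rms 0.0006298328825447552 grip [0.5293 0.1801 0.1147]
```

The bar stayed at −40.2° under 8 N·m, so it is against its stop; the knob evidently started about 0.14 rad into its travel. The bottle is upright and unmoved, and the gripper is open and clear.

```bash
python3 -c "
from h import *
print(manip.job_done())"
```

```text
the job is handed in; nothing more can be done
None
```

The tall bottle stands upright in the V with the jaw snug against it and the knob turned clockwise to its stop; the three short bottles were still standing at the last look, the cup was never approached, the arm is clear of everything, and the job was handed in at about 22 s.

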